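# Start and drive the thread-forming screw of a shaker's rack cradle

### The arm

A 7-joint arm with a two-finger parallel gripper is mounted at the origin on a cart in front of the work surface, level with it; the furniture and walls round the work are solid. World frame = base frame: x ahead of the robot, y to its left, z up, the work surface at z = 0. Lengths are in m, angles in rad, forces in N, time in s.
With the tool pointing down it reaches from about 0.425 to 0.925 m from the base axis. Payload 6.8 kg.
Tool frame: the origin (TCP) lies between the finger pads; the fingertips stand 19 mm ahead of it and the grasp point (between the pads) is the TCP; z points along the fingers, y is the line along which they close (so a half turn about z gives the same grasp; the last joint's range is limited). The gripper opens to 88 mm and grips with 3 to 60 N. Pads are 20 mm wide; open, the fingers measure 115 mm over their backs; the gripper's body (75 mm by 178 mm) begins 61 mm behind the grasp point.
Start: joints at [1.169, 0.477, 0.022, 1.555, -0.011, 1.109, -0.083], TCP at [0.195, -0.646, 0.242] pointing down, gripper open.
Joint ranges: [-2.96, 2.96], [-0.34, 2.1], [-1.41, 1.46], [0.24, 2.44], [-1.37, 4.51], [0.17, 1.92], [-2.96, 2.96]. Speed limits (rad/s): [2.39, 2.39, 3.14, 3.14, 3.14, 3.14, 3.14].

### API

Orientations are given as a unit quaternion [x, y, z, w].
In Python, from station import * gives the robot as it stands. The module is installed in compiled form; this text tells all that it offers.
- The arm moves only by the tool play_rows, never from a script. Its argument "series" is a list that holds one entry, the list of rows, each a list of 7 numbers: the finger opening in mm, from 0 to 87.8, then the shift along the tool's x, y, z in mm, then the turn, a rotation vector about the tool's x, y, z in rad. In form: [[[jaw, dx, dy, dz, rx, ry, rz], ...]]. A call has 1 to 20 rows; each row is the pose to reach, as a shift and turn from the pose commanded when the call began, along the tool's axes at that moment; what a row does not reach only later rows make up. A row lasts 1/12 s, in which the tool goes at most 41.7 mm and 7.16 degrees, less where a joint would pass 70% of its speed; a pose out of reach is approached as far as the arm can. A call with a gripper value outside its range is refused whole. The fingers move at their own pace and stop on an object; "squeeze" is the grip in N (left out, the last holds). Time passes only in rows, so rows that repeat a pose let the fingers close. It gives the time, the measured TCP pose, the force, the opening and the grip force at its end, in the units of the state.
- get_obs(): the state, without advancing time (a new reading comes with each control period).
- grab_frame(name): name is "side" or "top"; returns a dict with "color" (480x640x3 uint8, blue, green, red), "fx", "fy", "cx", "cy" (pixels), "position" and "orientation" of the camera in the world. Camera axes: x right, y down, z forward; pixel columns grow to the right and rows downward; lengths in m; the calibration is good to about 2 mm. A picture is of the moment at which its call begins. There is no depth.
- finish_job(): hands the job in; it is judged then, once.
Trained networks look in a picture, given as the dict that the camera call returned (one of the last four; its "shot" number tells which), for a name from the list of things; names that differ only in an ending like _2 or _b are one class to them, and where a whole thing is asked for, a point or a joint stands for the part that bears it (a point fixed in the world has none). Each returns a list of dicts, best first, with "score" (0 to 1); they miss things now and then, are a little off and sometimes report something else, mostly with a low value. They report only what shows in the picture. A call takes as long as a camera call.
- spot_in(picture, query): "extent" ([left, top, width, height] in pixels, round what is visible of it).
- cut_out(picture, query): "pixels" (480x640 bool, what is visible of it) and "extent" ([left, top, width, height] in pixels, round what is visible of it).
The state is a dict: "clock": time; "joints": joint angles; "qd": joint speeds; "effort": joint torques, N m; "tool_pos": TCP position; "tcp_rot": TCP orientation; "wrist_force": force on the tool from outside, world axes, zero at the start; "torque": the same for the moment, N m; "gripper_width": opening from 0.0 (shut) to 1.0 (fully open); "grasp_force": force on a finger pad.
Only numpy, scipy, OpenCV 4.12 (cv2) and the standard library are available. Lean on these libraries where they do the work, as an engineer would, in place of code of your own. Each camera call takes 0.05 s, during which the arm holds its last target. There are 200 camera calls.

### The job

The rack cradle on the orbital shaker is held by two self-tapping flange screws; one is home, the other only stands in its pilot hole. Take the T-handle socket driver from its block, seat it fully over the hexagon of the standing screw, push it down firmly and turn clockwise so that the screw bites and cuts its own thread, until its flange is down on the cradle; do not let it spin without biting, ram it in unturned or strip it. Then put the driver back upright in its hole in the block, and leave the sample tubes and everything else on the bench as they are.

Things in the scene. Friction and masses are not known exactly. Their poses are not given: they have to be found in the camera images.
- shaker: fixed white orbital shaker, elsewhere and turned each time; origin under its centre, front to -x. Grey platform 182 x 226 mm, top 76 mm above the bench, with an aluminium cradle (2 mm) holding a tube rack. Cradle screws at local y = +83 mm (already home) and y = -83 mm (standing, to be driven); the rack's end plate, 62 mm tall, is 21 mm from the latter's axis.
- screw_head (a point): centre of the top of the standing screw's steel hexagon: 13 mm across flats, 8.5 mm high, on a flange 19 mm across and 1.8 mm thick. The flange's underside is 10.3 mm below this point, at first 4.5 mm above the cradle. z up along the screw; two corners of the hexagon lie along +x and -x; the frame turns and sinks with it.
- screw_depth (a joint): m the screw has gone down: 0 at first, 0.0045 with the flange on the cradle, its stop. Turned clockwise (seen from above) it advances 1.6 mm per rad while it bites: home after 2.8 rad. It bites only if pushed down with some 8 to 28 N, best 14 N, all the while: pushed less it spins and goes no deeper, pushed more it is forced in unturned. Lift the driver clear to turn back for a new stroke.
- thread_slip (a joint): damage to the hole, rad: angle the screw has turned clockwise without going deeper (positive; also if turned on once the flange bears), or, negative, has been forced deeper without turning or been turned back. 0 at the start and for a clean thread; above 1.2 or below -0.8 the hole is stripped.
- driver: T-handle socket driver, loose, 0.17 kg, 125 mm tall: black plastic cross-bar on a steel shaft 10 mm across with a socket 22 mm across at the foot. Origin at driver_tip, z up along the shaft, x along the bar. At the start it stands upright in its hole in the block.
- driver_grip (a point): centre of the driver's cross-bar, half-way up the bar, 115.5 mm above driver_tip. The bar is 84 mm long (x), 15 mm wide (y) and 19 mm high (z).
- driver_tip (a point): centre of the mouth of the driver's socket, its lowest point. The hexagonal recess is 14 mm across flats and 7 mm deep, its mouth flared to 17 mm over the last 2 mm, with two corners along +x and -x (along the bar), so it fits the screw every 60 degrees; fully seated, this point is 7 mm below screw_head.
- block_hole (a point): centre of the floor of the driver's hole in the fixed grey plastic tool block (104 x 52 x 40 mm; a bent hex key, 69 mm tall, stands 60 mm from it in local +x). The hole is 24 mm across, 32 mm deep, chamfered 1.5 mm; standing in it the driver has driver_tip here. z up. The block stands left or right of the shaker.
- tube_a: capped sample tube, 15 mm across, 76 mm tall, loose in the tube rack on the shaker's cradle; origin at the centre of its underside, z up. Its top is 81 mm above the shaker's platform. To be left alone.
- tube_b: capped sample tube, 15 mm across, 76 mm tall, loose in the tube rack on the shaker's cradle; origin at the centre of its underside, z up. Its top is 81 mm above the shaker's platform. To be left alone.
- tube_c: capped sample tube, 15 mm across, 76 mm tall, loose in the tube rack on the shaker's cradle; origin at the centre of its underside, z up. Its top is 81 mm above the shaker's platform. To be left alone.
- tube_d: capped sample tube, 15 mm across, 76 mm tall, loose in the tube rack on the shaker's cradle; origin at the centre of its underside, z up. Its top is 81 mm above the shaker's platform. To be left alone.
- buffer_bottle: bystander to be left alone: large grey-bodied screw-cap bottle, 60 mm across, 136 mm tall; origin at the centre of its underside
- tip_box: bystander to be left alone: pipette-tip box, 84 x 120 x 70 mm; origin at the centre of its underside
- small_bottle: bystander to be left alone: white screw-cap bottle, 52 mm across, 110 mm tall; origin at the centre of its underside
- timer: bystander to be left alone: white bench timer, 64 x 66 x 19 mm; origin at the centre of its underside
- marker: bystander to be left alone: marker pen lying down, 135 mm long; origin at the centre of its underside
- strip_vial: bystander to be left alone: white vial with a wide cap, 37 mm across, 66 mm tall; origin at the centre of its underside
- pipette: bystander to be left alone: pipette lying down, 266 mm long; origin at the centre of its underside

How it is judged:
By the outcome, as a careful person would: the job done as asked, in the order asked, and still so for the second after the job is handed in, with the robot touching nothing.
It also fails if it takes over 72 s, if anything falls off the work surface, if the arm or the gripper's body presses on something with over 40 N, if the wrist force passes 120 N, or if a joint passes its speed limit or range.

## Working session

There is one attempt and no reset: what is moved stays moved. The work goes in short steps, Python scripts to look and compute and a tool call to move; the robot and the scene stay as the last step left them, time stands still between calls to the robot, and variables do not carry over. Pictures are saved under pics/ and viewed, at most 10 in all, crops included, and the job is handed in when it is done.

Besides the shell and the picture viewer there is one more tool, called as a command line: name --argument value ..., lists and objects as JSON in quotes. play_rows: Moves the arm, as the interface text tells. Its arguments: {"type":"object","properties":{"series":{"type":"array"},"squeeze":{"type":"number"}},"required":["series"]}

```bash
mkdir -p pics
cat > h.py <<'E'
from station import *
import numpy as np, cv2
from scipy.spatial.transform import Rotation as R
def ray(f,u,v):
    d=R.from_quat(f["orientation"]).apply([(u-f["cx"])/f["fx"],(v-f["cy"])/f["fy"],1.0]); return np.array(f["position"]),d
def at_z(f,u,v,z):
    p,d=ray(f,u,v); return p+d*(z-p[2])/d[2]
def proj(f,P):
    q=R.from_quat(f["orientation"]).inv().apply(np.array(P)-np.array(f["position"])); return q[...,0]/q[...,2]*f["fx"]+f["cx"], q[...,1]/q[...,2]*f["fy"]+f["cy"]
def tri(obs):
    A=np.zeros((3,3));b=np.zeros(3)
    for f,u,v in obs:
        p,d=ray(f,u,v);d/=np.linalg.norm(d);M=np.eye(3)-np.outer(d,d);A+=M;b+=M@p
    return np.linalg.solve(A,b)
E
python3 - <<'E'
from h import *
print(get_obs())
for n in("side","top"):
    f=grab_frame(n);cv2.imwrite(f"pics/{n}0.png",f["color"])
    print(n,f["position"],f["orientation"],f["fx"],f["cx"],f["cy"])
    for q in("driver","driver_grip","driver_tip","screw_head","block_hole","shaker","tube_a","buffer_bottle","tip_box","small_bottle"):
        print(q,[(x["extent"],round(x["score"],2)) for x in spot_in(f,q)[:4]])
E
```

```text
{'clock': 0.0, 'joints': array([ 1.16889344,  0.47778853,  0.02230799,  1.55636178, -0.01149026,
        1.10928139, -0.08309506]), 'qd': array([-0.00072587,  0.00122476,  0.00031704, -0.00089346, -0.00029149,
        0.00016161,  0.00174792]), 'effort': array([ 3.27307207e-04, -5.82846236e+01,  1.53490014e+00, -2.72612554e+01,
       -5.43325092e-02,  1.71129458e-02,  1.44487421e-04]), 'tool_pos': array([ 0.19533315, -0.64557461,  0.24072669]), 'tcp_rot': array([ 9.89224618e-01,  1.46403286e-01, -1.84169023e-04, -8.35606055e-04]), 'wrist_force': array([-0.09681984, -0.85924465, -0.8815401 ]), 'torque': array([0.06393857, 0.02812674, 0.01216116]), 'grasp_force': 0.0, 'gripper_width': 0.9984937680379766}
side [ 0.08606209 -0.94341143  0.94636039] [ 0.88983026 -0.20047517  0.09874948 -0.39781949] 493.0891889482922 317.58452336860995 243.18140556494637
driver [([292.2, 187.2, 5.0, 23.6], 0.58), ([341.0, 283.8, 10.1, 29.6], 0.49)]
driver_grip [([340.8, 285.6, 10.5, 46.0], 0.59)]
driver_tip [([337.1, 286.5, 10.0, 27.1], 0.69)]
screw_head []
block_hole [([332.6, 298.5, 33.7, 51.1], 0.74)]

[... 362 characters left out ...]
-0.70148027  0.06669114 -0.06942396] 448.43648857184 315.4827916864553 233.34866954206896
driver [([167.0, 169.3, 47.8, 35.2], 0.69), ([391.5, 238.4, 23.7, 18.8], 0.6)]
driver_grip [([389.2, 236.3, 27.3, 23.1], 0.59)]
driver_tip [([391.1, 237.7, 25.8, 24.3], 0.58)]
screw_head []
block_hole [([372.5, 229.7, 35.0, 40.2], 0.97), ([141.6, 169.8, 27.4, 27.7], 0.64), ([257.8, 209.2, 6.9, 9.0], 0.62)]
shaker [([226.6, 174.1, 95.1, 88.7], 0.6)]
tube_a [([255.8, 212.0, 7.3, 3.6], 0.54), ([246.5, 204.7, 10.2, 11.5], 0.42)]
buffer_bottle [([155.9, 235.7, 34.5, 22.3], 0.78), ([230.9, 279.6, 73.2, 13.1], 0.35)]
tip_box [([169.1, 168.6, 45.6, 35.4], 0.87)]
small_bottle [([138.4, 170.8, 26.6, 24.8], 0.66)]
```

View pics/side0.png

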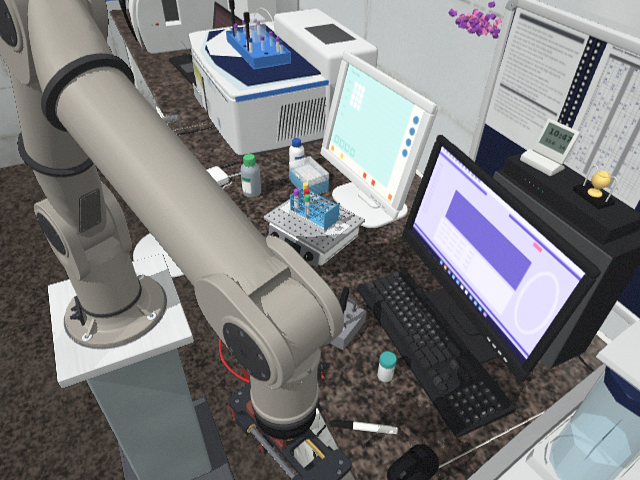

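View pics/top0.png

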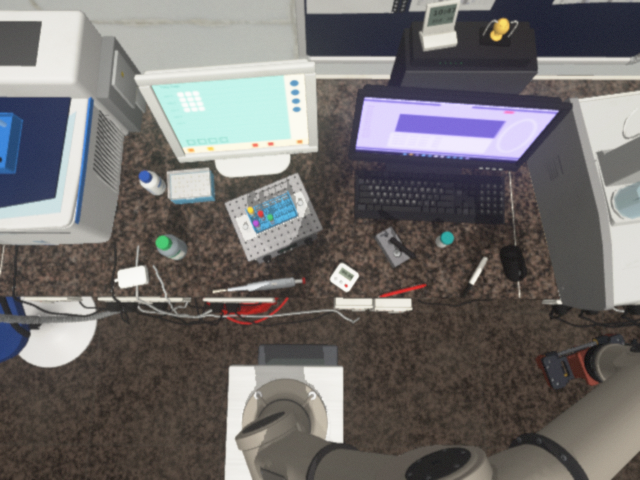

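Run:
```python
import cv2,numpy as np
t=cv2.imread("pics/top0.png");s=cv2.imread("pics/side0.png")
a=cv2.resize(t[170:270,215:335],None,fx=5,fy=5,interpolation=cv2.INTER_CUBIC)[:300*2,:600]
b=cv2.resize(t[220:275,370:415],None,fx=4.4,fy=5.4,interpolation=cv2.INTER_CUBIC)
cv2.imwrite("pics/c1.png",np.hstack([a,cv2.copyMakeBorder(b,0,500-b.shape[0],0,0,cv2.BORDER_CONSTANT)]))
cv2.imwrite("pics/c2.png",cv2.resize(s[175:355,255:375],None,fx=3.3,fy=3.3,interpolation=cv2.INTER_CUBIC))
```

```text
(no output)
```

View pics/c1.png

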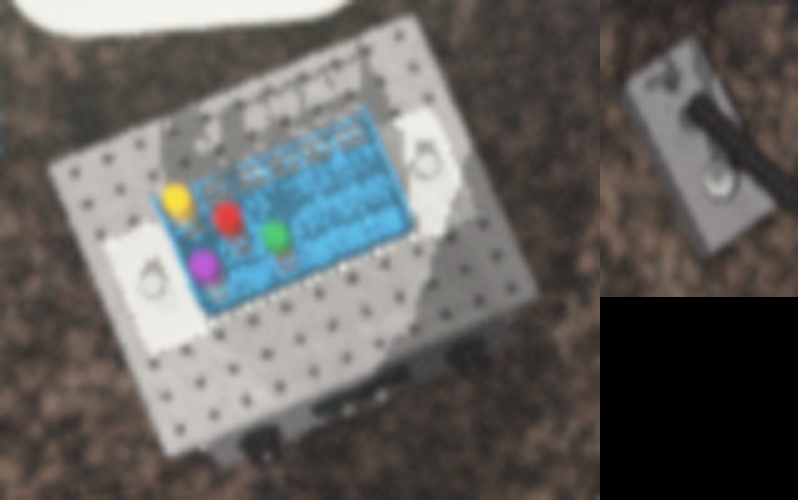

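View pics/c2.png

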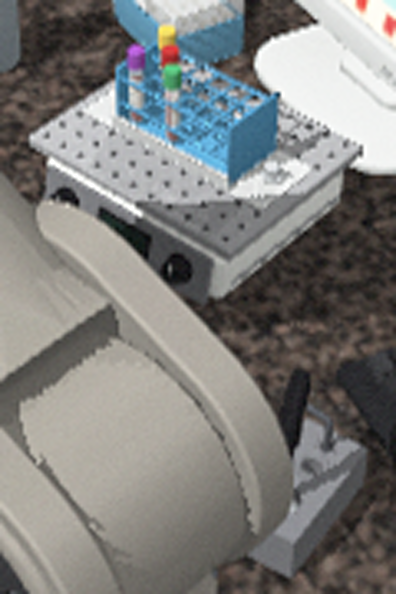

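Run:
```python
from h import *
f=grab_frame("top")
c=[(48,165),(412,12),(538,295),(170,458)]
P=np.array([at_z(f,215+u/5-.4,170+v/5-.4,.076) for u,v in c]);print(P.round(4),P.mean(0))
print([np.linalg.norm(P[i]-P[(i+1)%4]).round(4) for i in range(4)])
ex=(P[1]-P[2]+P[0]-P[3]);ey=(P[0]-P[1]+P[3]-P[2]);print(np.degrees([np.arctan2(ex[1],ex[0]),np.arctan2(-ey[0],ey[1])]))
print("screw",at_z(f,215+427/5-.4,170+160/5-.4,.0928),"other",at_z(f,215+152/5-.4,170+282/5-.4,.088))
c=[(625,80),(690,35),(775,205),(712,258)]
B=np.array([at_z(f,370+(u-600)/4.4-.4,220+v/5.4-.4,.04) for u,v in c]);print(B.round(4),B.mean(0),[np.linalg.norm(B[i]-B[(i+1)%4]).round(4) for i in range(4)])
for u,v in((718,180),(665,75)):print(at_z(f,370+(u-600)/4.4-.4,220+v/5.4-.4,.04))
g=f["color"]
for q in("driver","driver_grip","block_hole"):
  for r in cut_out(f,q)[:2]:
    m=r["pixels"];print(q,r["score"],r["extent"],m.sum(),np.argwhere(m).mean(0)[::-1])
    for j in range(225,270): pass
roi=g[228:268,380:425].max(2)
m=(roi<48).astype(np.uint8);n,l,st,ce=cv2.connectedComponentsWithStats(m)
for i in range(1,n):
  if st[i,4]>30:
    ys,xs=np.nonzero(l==i);print(st[i],ce[i]+[380,228],cv2.minAreaRect(np.c_[xs+380,ys+228].astype(np.float32)))
b=cv2.resize(g[225:270,372:427],None,fx=12,fy=12,interpolation=cv2.INTER_CUBIC);cv2.imwrite("pics/c3.png",b)
```

```text
[[ 0.5996  0.1765  0.076 ]
 [ 0.6914 -0.0281  0.076 ]
 [ 0.5263 -0.101   0.076 ]
 [ 0.4332  0.1015  0.076 ]] [0.56263677 0.0372281  0.076     ]
[np.float64(0.2243), np.float64(0.1805), np.float64(0.2229), np.float64(0.1825)]
[24.03826118 24.41969379]
screw [ 0.59932014 -0.03858895  0.0928    ] other [0.52980256 0.11315005 0.088     ]
[[ 0.5176 -0.2537  0.04  ]
 [ 0.5423 -0.2967  0.04  ]
 [ 0.4513 -0.3492  0.04  ]
 [ 0.423  -0.3078  0.04  ]] [ 0.48357108 -0.30186832  0.04      ] [np.float64(0.0496), np.float64(0.1051), np.float64(0.0501), np.float64(0.109)]
[ 0.46433818 -0.31283424  0.04      ]
[ 0.52049337 -0.27984736  0.04      ]
driver 0.62 [392.2, 239.0, 22.3, 15.9] 136 [402.46323529 249.77205882]
driver 0.29 [254.6, 221.1, 6.8, 7.6] 49 [256.2244898  224.32653061]
driver_grip 0.64 [387.3, 236.8, 30.6, 22.0] 244 [401.6352459  249.13934426]
block_hole 0.9 [373.7, 227.8, 32.7, 40.5] 645 [389.89922481 247.0620155 ]
block_hole 0.18 [393.1, 236.2, 22.9, 24.8] 241 [401.89211618 249.31950207]
[10 11 17 14 42] [397.76190476 245.35714286] ((398.25006103515625, 245.75003051757812), (19.798988342285156, 3.535533905029297), 45.0)
```

View pics/c3.png

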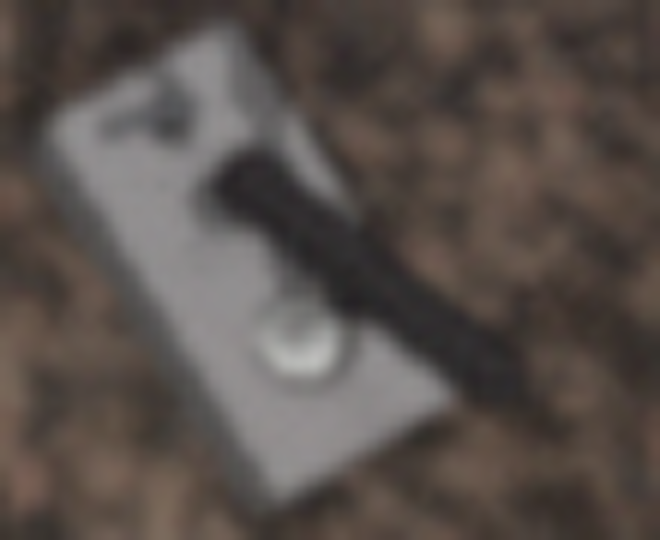

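Run:
```python
from h import *
f=grab_frame("top")
e=lambda u,v,z:at_z(f,372+u/12-.46,225+v/12-.46,z)
a,b,c=e(225,172,.133),e(515,388,.133),e(370,280,.133)
print(a,b,c,np.linalg.norm(a-b),np.degrees(np.arctan2(*(a-b)[[1,0]])))
print("socket top",e(300,335,.042),"key",e(185,110,.069),e(185,110,.04))
B=np.array([e(u,v,.04) for u,v in((45,130),(225,25),(450,395),(275,500))]);print(B,B.mean(0),np.degrees(np.arctan2(*(B[1]-B[2])[[1,0]])))
o=get_obs();print(np.degrees(R.from_quat(o["tcp_rot"]).as_euler("ZYX")),R.from_quat(o["tcp_rot"]).as_matrix().round(3))
```

```text
[ 0.48782634 -0.28108098  0.133     ] [ 0.44008772 -0.34342292  0.133     ] [ 0.46386206 -0.31237597  0.133     ] 0.07852066175414861 52.55675380463367
socket top [ 0.46540604 -0.31286197  0.042     ] key [ 0.51423684 -0.28266898  0.069     ] [ 0.51990359 -0.28724286  0.04      ]
[[ 0.5148228  -0.25369438  0.04      ]
 [ 0.54073469 -0.29732023  0.04      ]
 [ 0.45159238 -0.34829195  0.04      ]
 [ 0.42635945 -0.30624124  0.04      ]] [ 0.48337733 -0.30138695  0.04      ] 29.760992364153967
[ 1.68351161e+01 -2.38456492e-03  1.79998576e+02] [[ 0.957  0.29   0.   ]
 [ 0.29  -0.957 -0.   ]
 [ 0.     0.    -1.   ]]
```

play_rows --series '[[[60,354,-240.6,5,0,0,-0.623],[60,354,-240.6,5,0,0,-0.623],[60,354,-240.6,5,0,0,-0.623],[60,354,-240.6,5,0,0,-0.623],[60,354,-240.6,5,0,0,-0.623],[60,354,-240.6,5,0,0,-0.623],[60,354,-240.6,5,0,0,-0.623],[60,354,-240.6,5,0,0,-0.623],[60,354,-240.6,5,0,0,-0.623],[60,354,-240.6,5,0,0,-0.623],[60,354,-240.6,5,0,0,-0.623],[60,354,-240.6,5,0,0,-0.623],[60,354,-240.6,5,0,0,-0.623],[60,354,-240.6,5,0,0,-0.623],[60,354,-240.6,5,0,0,-0.623]]]' --squeeze 40

```text
clock: 2.6
tool_pos: [0.4632, -0.3154, 0.2366]
tcp_rot: [0.898, 0.441, -0.0, 0.0]
wrist_force: [0.0, -0.4, 0.6]
gripper_width: 0.68
grasp_force: 0.0
```

Run:
```python
from h import *
o=get_obs();print(o["clock"],o["joints"].round(3),o["tool_pos"],np.degrees(R.from_quat(o["tcp_rot"]).as_euler("ZYX")),o["wrist_force"])
f=grab_frame("side");g=f["color"].copy()
P=np.array([[.4645,-.3127,.133],[.4645,-.3127,.008],[.4878,-.2811,.133],[.4409,-.3434,.133],[.598,-.0386,.0928],[*o["tool_pos"]]])
u,v=proj(f,P);print(np.c_[u,v].round(1))
x0,y0=255,190
b=cv2.resize(g[y0:y0+165,x0:x0+130],None,fx=3.6,fy=3.6,interpolation=cv2.INTER_CUBIC)
for a,c in zip(u,v): cv2.circle(b,(int((a-x0+.5)*3.6),int((c-y0+.5)*3.6)),2,(0,0,255),-1)
cv2.imwrite("pics/c4.png",b)
```

```text
2.6 [ 0.707  0.31  -0.271  1.824  0.097  1.021 -0.26 ] [ 0.46324957 -0.31536807  0.2366028 ] [ 5.23269136e+01  5.51637205e-02 -1.79998446e+02] [ 0.01229756 -0.35880197  0.58929506]
[[341.5 298.6]
 [339.  334. ]
 [344.1 285.9]
 [338.5 311.8]
 [337.1 224.8]
 [344.  265.9]]
```

View pics/c4.png

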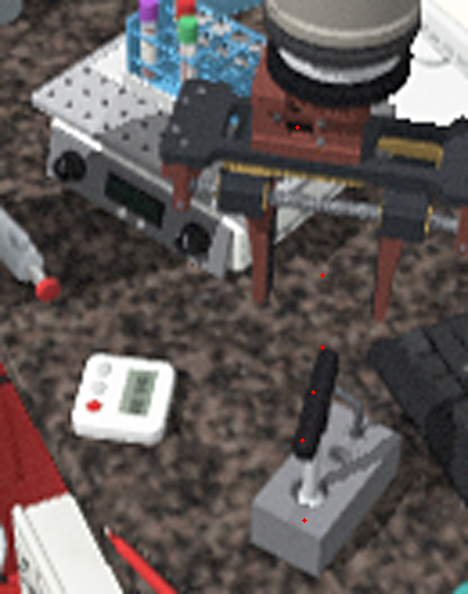

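Run:
```python
from h import *
s=grab_frame("side");t=grab_frame("top")
X=tri([(s,342.8,300.6),(t,402.4,247.9)]);print(X,proj(s,X),proj(t,X))
print(at_z(s,342.8,300.6,.128),at_z(t,402.4,247.9,.13))
a=at_z(s,255+328/3.6-.5,190+355/3.6-.5,.13);b=at_z(s,255+308/3.6-.5,190+450/3.6-.5,.13)
print(a,b,np.linalg.norm(a-b),np.degrees(np.arctan2(*(a-b)[[1,0]])))
```

```text
[ 0.46598413 -0.31405083  0.12672945] (np.float64(342.268559997507), np.float64(300.72882584099347)) (np.float64(402.53895697867466), np.float64(247.4655622898914))
[ 0.46664035 -0.31518813  0.128     ] [ 0.46428017 -0.31301954  0.13      ]
[ 0.4891866  -0.28613152  0.13      ] [ 0.44169143 -0.34934668  0.13      ] 0.07906925308414546 53.08152253388834
```

play_rows --series '[[[60,0,1,40,0,0,-0.01],[60,0,1,80,0,0,-0.01],[60,0,1,105,0,0,-0.01],[60,0,1,112,0,0,-0.01],[60,0,1,112,0,0,-0.01],[60,0,1,112,0,0,-0.01],[60,0,1,112,0,0,-0.01],[60,0,1,112,0,0,-0.01]]]'

```text
clock: 3.42
tool_pos: [0.4666, -0.3147, 0.1267]
tcp_rot: [0.895, 0.447, 0.001, 0.002]
wrist_force: [1.2, -0.2, -0.6]
gripper_width: 0.683
grasp_force: 0.0
```

play_rows --series '[[[60,0,0,2,0,0,0],[60,0,0,2,0,0,0],[30,0,0,2,0,0,0],[5,0,0,2,0,0,0],[5,0,0,2,0,0,0],[5,0,0,2,0,0,0],[5,0,0,2,0,0,0],[5,0,0,2,0,0,0],[5,0,0,2,0,0,0],[5,0,0,2,0,0,0],[5,0,0,2,0,0,0],[5,0,0,2,0,0,0]]]' --squeeze 55

```text
clock: 4.42
tool_pos: [0.4654, -0.3139, 0.1227]
tcp_rot: [0.895, 0.447, -0.0, 0.0]
wrist_force: [-0.4, -0.6, 0.1]
gripper_width: 0.166
grasp_force: 55.0
```

Run:
```python
from h import *
o=get_obs();print(o["clock"],o["joints"].round(3),o["tool_pos"],np.degrees(R.from_quat(o["tcp_rot"]).as_euler("ZYX")),o["wrist_force"],o["torque"],o["gripper_width"]*88,o["grasp_force"])
```

```text
4.4167 [ 0.685  0.449 -0.256  1.921  0.155  0.791 -0.301] [ 0.46542438 -0.31389867  0.1226559 ] [ 5.31004270e+01  9.32637559e-04 -1.79999947e+02] [-0.37737444 -0.64951867  0.05128371] [-0.00383841 -0.07340257  0.03688775] 14.650270656099723 54.988126158714294
```

play_rows --series '[[[5,0,0,-20,0,0,0],[5,0,0,-50,0,0,0],[5,0,0,-85,0,0,0],[5,0,0,-115,0,0,0],[5,10,-2,-118,0,0,-0.1],[5,40,-8,-118,0,0,-0.22],[5,70,-14,-118,0,0,-0.34],[5,100,-19,-118,0,0,-0.46],[5,130,-25,-118,0,0,-0.58],[5,160,-31,-118,0,0,-0.7],[5,190,-37,-118,0,0,-0.82],[5,220,-43,-118,0,0,-0.94],[5,250,-48,-118,0,0,-1.06],[5,275,-53,-118,0,0,-1.18],[5,290,-56,-118,0,0,-1.3],[5,300,-57.7,-118,0,0,-1.42],[5,300,-57.7,-118,0,0,-1.54],[5,300,-57.7,-118,0,0,-1.66],[5,300,-57.7,-118,0,0,-1.78],[5,300,-57.7,-118,0,0,-1.867]]]'

```text
clock: 6.08
tool_pos: [0.5991, -0.0394, 0.2401]
tcp_rot: [0.17, 0.985, -0.0, -0.0]
wrist_force: [0.5, -0.1, -1.6]
gripper_width: 0.167
grasp_force: 55.0
```

Run:
```python
from h import *
o=get_obs();print(o["clock"],o["joints"].round(3),o["tool_pos"],np.degrees(R.from_quat(o["tcp_rot"]).as_euler("ZYX")),o["wrist_force"],o["gripper_width"]*88)
f=grab_frame("side");t=grab_frame("top");o=get_obs();print(o["tool_pos"])
tp=o["tool_pos"]-[0,0,.1147]
print(proj(f,tp),proj(f,[.599,-.0395,.0928]))
for q in("screw_head","driver_tip"):print(q,[(x["extent"],x["score"]) for x in spot_in(f,q)[:3]])
x0,y0=290,165
b=cv2.resize(f["color"][y0:y0+85,x0:x0+100],None,fx=7,fy=7,interpolation=cv2.INTER_CUBIC)
for P in(tp,[.599,-.0395,.0928]):
    u,v=proj(f,P);cv2.circle(b,(int((u-x0+.5)*7),int((v-y0+.5)*7)),2,(0,0,255),-1)
cv2.imwrite("pics/c5.png",b)
```

```text
6.0833 [ 0.514  0.453 -0.735  1.703  0.333  1.116  0.909] [ 0.5990633  -0.03941463  0.24013896] [ 1.60420910e+02 -5.41472928e-02 -1.79978841e+02] [ 0.46827938 -0.06151308 -1.55006625] 14.707627245287545
[ 0.59907317 -0.03956753  0.24010546]
(np.float64(338.0949514206998), np.float64(215.52480240154756)) (np.float64(337.5346267191015), np.float64(224.91392408340164))
screw_head []
driver_tip [([324.0, 175.5, 32.2, 43.0], 0.58), ([321.0, 300.0, 43.9, 46.8], 0.51)]
```

View pics/c5.png

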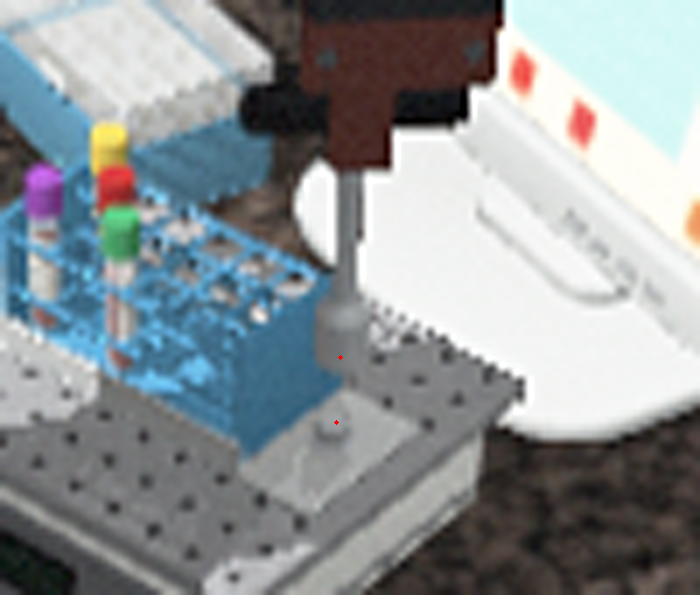

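Run:
```python
from h import *
f=grab_frame("side");t=grab_frame("top");o=get_obs();tp=o["tool_pos"]-[0,0,.1147]
print(R.from_quat(f["orientation"]).as_matrix().round(2))
T=cv2.imread("pics/top0.png")
def crop(img,cam,x0,y0,w,h,s):
    b=cv2.resize(img[y0:y0+h,x0:x0+w],None,fx=s,fy=s,interpolation=cv2.INTER_CUBIC)
    def ring(c,r,col):
        a=np.linspace(0,6.283,40);P=np.array(c)+np.c_[r*np.cos(a),r*np.sin(a),0*a]
        u,v=proj(cam,P);cv2.polylines(b,[np.c_[(u-x0+.5)*s,(v-y0+.5)*s].astype(int)],True,col,1)
    S=np.array([.599,-.0395,.0928])
    ring(S,.0070,(0,0,255));ring(S-[0,0,.0094],.0095,(0,255,255))
    if img is not T: ring(tp,.011,(0,255,0)); ring(tp+[0,0,.02],.011,(0,255,0))
    return b
a=crop(f["color"],f,320,200,35,32,12);b=crop(T,t,285,187,30,32,12)
cv2.imwrite("pics/c6.png",np.hstack([a,b]))
```

```text
[[ 0.9  -0.28  0.34]
 [-0.44 -0.6   0.67]
 [ 0.02 -0.75 -0.66]]
```

View pics/c6.png

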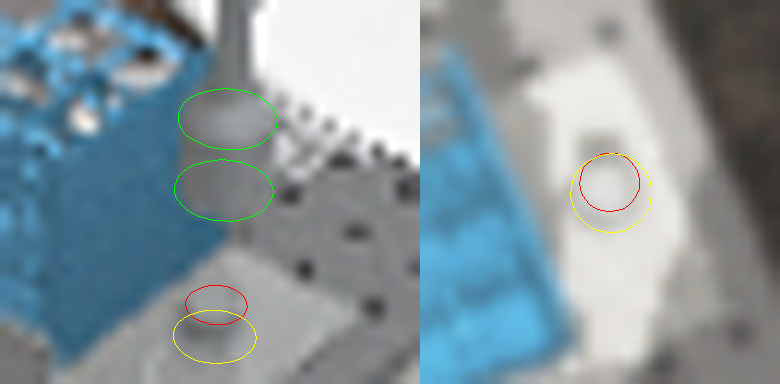

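play_rows --series '[[[5,1.1,0,10,0,0,0],[5,1.1,0,20,0,0,0],[5,1.1,0,28,0,0,0],[5,1.1,0,31,0,0,0],[5,1.1,0,32,0,0,0],[5,1.1,0,33,0,0,0],[5,1.1,0,34,0,0,0],[5,1.1,0,34,0,0,0]]]'

```text
clock: 7.05
tool_pos: [0.5986, -0.0389, 0.2068]
tcp_rot: [0.173, 0.985, 0.0, 0.0]
wrist_force: [-0.2, -0.4, -1.8]
gripper_width: 0.169
grasp_force: 55.0
```

play_rows --series '[[[5,0,0,0.5,0,0,0],[5,0,0,1,0,0,0],[5,0,0,1.5,0,0,0],[5,0,0,2,0,0,0],[5,0,0,2,0,0,0]]]'

```text
clock: 7.47
tool_pos: [0.5985, -0.0388, 0.2051]
tcp_rot: [0.173, 0.985, 0.0, 0.0]
wrist_force: [-0.5, 0.7, 2.6]
gripper_width: 0.165
grasp_force: 55.0
```

play_rows --series '[[[5,0,0,-3,0,0,0],[5,0,0,-3.5,0,0,-0.12],[5,0,0,-3.5,0,0,-0.24],[5,0,0,-3,0,0,-0.26],[5,0,0,-1.5,0,0,-0.26],[5,0,0,-0.5,0,0,-0.26],[5,0,0,0.5,0,0,-0.26],[5,0,0,0.5,0,0,-0.26]]]'

```text
clock: 8.13
tool_pos: [0.5982, -0.0386, 0.2042]
tcp_rot: [0.045, 0.999, 0.0, -0.0]
wrist_force: [-1.4, 0.8, -0.4]
gripper_width: 0.167
grasp_force: 55.0
```

play_rows --series '[[[5,0,0,0.5,0,0,0],[5,0,0,1,0,0,0],[5,0,0,1,0,0,0]]]'

```text
clock: 8.38
tool_pos: [0.5984, -0.0386, 0.2035]
tcp_rot: [0.044, 0.999, 0.0, 0.0]
wrist_force: [-2.5, 0.6, 3.8]
gripper_width: 0.164
grasp_force: 55.0
```

```bash
cat > st.py <<'E'
from h import *
o=get_obs();print(o["clock"],"q7",o["joints"][6].round(3),o["tool_pos"].round(5),"yaw",np.degrees(R.from_quat(o["tcp_rot"]).as_euler("ZYX")).round(2),"F",o["wrist_force"].round(2),"T",o["torque"].round(3))
E
python3 st.py
```

```text
8.3833 q7 1.108 [ 0.59843 -0.03859  0.20347] yaw [1.7496e+02 1.0000e-02 1.7999e+02] F [-2.47  0.62  3.76] T [0.443 0.517 0.017]
```

play_rows --series '[[[5,0.4,0,0,0,0,-0.03],[5,0.8,0,0,0,0,-0.06],[5,0.8,0,0.3,0,0,-0.1],[5,0.8,0,0.3,0,0,-0.1]]]'

```text
clock: 8.72
tool_pos: [0.598, -0.0386, 0.2032]
tcp_rot: [-0.007, 1.0, 0.0, 0.001]
wrist_force: [-1.6, 1.1, 4.6]
gripper_width: 0.166
grasp_force: 55.0
```

```bash
python3 st.py
```

```text
8.7167 q7 1.198 [ 0.59799 -0.03863  0.20322] yaw [-1.7923e+02  6.0000e-02  1.7998e+02] F [-1.63  1.11  4.56] T [ 0.436  0.2   -0.028]
```

play_rows --series '[[[5,0.5,0.3,-3,0,0,0],[5,0.5,0.3,-3.5,0,0,-0.12],[5,0.5,0.3,-3.5,0,0,-0.22],[5,0.5,0.3,-3,0,0,-0.22],[5,0.5,0.3,-1.5,0,0,-0.22],[5,0.5,0.3,-0.5,0,0,-0.22],[5,0.5,0.3,0.3,0,0,-0.22],[5,0.5,0.3,0.8,0,0,-0.22],[5,0.5,0.3,0.8,0,0,-0.22]]]'

```text
clock: 9.47
tool_pos: [0.5974, -0.0384, 0.2023]
tcp_rot: [-0.115, 0.993, -0.0, 0.0]
wrist_force: [1.1, 0.4, 1.8]
gripper_width: 0.168
grasp_force: 55.0
```

```bash
python3 st.py
```

```text
9.4667 q7 1.391 [ 0.59741 -0.03844  0.20229] yaw [-1.6674e+02  4.0000e-02 -1.7999e+02] F [1.13 0.39 1.78] T [ 0.379 -0.49   0.032]
```

play_rows --series '[[[5,0,0,0.5,0,0,0],[5,0,0,0.9,0,0,0],[5,0,0,0.9,0,0,0]]]'

```text
clock: 9.72
tool_pos: [0.5974, -0.0385, 0.2014]
tcp_rot: [-0.116, 0.993, -0.0, 0.0]
wrist_force: [1.5, 0.1, 2.7]
gripper_width: 0.166
grasp_force: 55.0
```

```bash
python3 st.py
```

```text
9.7167 q7 1.391 [ 0.59738 -0.03847  0.20141] yaw [-1.6670e+02  4.0000e-02 -1.7999e+02] F [1.51 0.1  2.69] T [ 0.373 -0.528  0.036]
```

play_rows --series '[[[5,-0.3,0,0.4,0,0,-0.03],[5,-0.3,0,0.8,0,0,-0.03],[5,-0.3,0,1.2,0,0,-0.03],[5,-0.3,0,1.2,0,0,-0.03]]]'

```text
clock: 10.05
tool_pos: [0.5976, -0.0384, 0.2004]
tcp_rot: [-0.13, 0.991, -0.0, 0.0]
wrist_force: [0.9, 0.4, 7.0]
gripper_width: 0.168
grasp_force: 55.0
```

```bash
python3 st.py
```

```text
10.05 q7 1.416 [ 0.5976  -0.03842  0.20039] yaw [-1.6503e+02  3.0000e-02 -1.7999e+02] F [0.91 0.43 6.96] T [ 0.359 -0.353 -0.016]
```

play_rows --series '[[[5,0,0,0.3,0,0,0],[5,0,0,0.3,0,0,0]]]'

```text
clock: 10.22
tool_pos: [0.5977, -0.0384, 0.2004]
tcp_rot: [-0.13, 0.991, -0.0, 0.0]
wrist_force: [-0.3, 1.1, 7.3]
gripper_width: 0.166
grasp_force: 55.0
```

```bash
python3 st.py
```

```text
10.2167 q7 1.416 [ 0.59768 -0.03839  0.20037] yaw [-1.6503e+02  4.0000e-02 -1.7998e+02] F [-0.35  1.1   7.32] T [ 0.294 -0.156  0.015]
```

play_rows --series '[[[5,0,0,0.5,0,0,0],[5,0,0,1,0,0,0],[5,0,0,1,0,0,0]]]'

```text
clock: 10.47
tool_pos: [0.598, -0.0383, 0.2002]
tcp_rot: [-0.13, 0.991, -0.0, 0.001]
wrist_force: [-1.7, 0.2, 12.2]
gripper_width: 0.169
grasp_force: 55.0
```

```bash
python3 st.py
```

```text
10.4667 q7 1.415 [ 0.59797 -0.03828  0.20022] yaw [-1.6504e+02  8.0000e-02 -1.7996e+02] F [-1.67  0.23 12.15] T [0.228 0.315 0.017]
```

play_rows --series '[[[5,0,0,0.1,0,0,0.1],[5,0,0,0.2,0,0,0.2],[5,0,0,0.35,0,0,0.3],[5,0,0,0.5,0,0,0.4],[5,0,0,0.65,0,0,0.5]]]'

```text
clock: 10.88
tool_pos: [0.5979, -0.0384, 0.1994]
tcp_rot: [0.122, 0.993, -0.0, 0.001]
wrist_force: [-2.1, 1.0, 11.7]
gripper_width: 0.169
grasp_force: 55.0
```

```bash
python3 st.py
```

```text
10.8833 q7 0.965 [ 0.59785 -0.03841  0.19945] yaw [ 1.6603e+02  8.0000e-02 -1.7999e+02] F [-2.15  0.98 11.71] T [ 0.21   0.258 -0.013]
```

play_rows --series '[[[5,0.1,0,0.16,0,0,0.1],[5,0.2,0,0.33,0,0,0.2],[5,0.3,0,0.5,0,0,0.3],[5,0.3,0,0.66,0,0,0.4],[5,0.3,0,0.82,0,0,0.5],[5,0.3,0,0.98,0,0,0.6],[5,0.3,0,1.14,0,0,0.7]]]'

```text
clock: 11.47
tool_pos: [0.5976, -0.0384, 0.1983]
tcp_rot: [0.455, 0.891, 0.0, 0.001]
wrist_force: [-1.2, 1.0, 10.8]
gripper_width: 0.166
grasp_force: 55.0
```

```bash
python3 st.py
```

```text
11.4667 q7 0.337 [ 0.59759 -0.03838  0.19835] yaw [1.2592e+02 7.0000e-02 1.7995e+02] F [-1.19  0.97 10.8 ] T [ 0.12   0.279 -0.031]
```

play_rows --series '[[[5,0,0,0.25,0,0,0.1],[5,0,0,0.5,0,0,0.2],[5,0,0,0.67,0,0,0.3],[5,0,0,0.83,0,0,0.4],[5,0,0,1.0,0,0,0.5],[5,0,0,1.15,0,0,0.6],[5,0,0,1.32,0,0,0.7],[5,0,0,1.48,0,0,0.8],[5,0,0,1.65,0,0,0.9]]]'

```text
clock: 12.22
tool_pos: [0.5975, -0.0383, 0.1969]
tcp_rot: [0.797, 0.604, 0.0, 0.0]
wrist_force: [-1.8, 1.0, 13.0]
gripper_width: 0.167
grasp_force: 55.0
```

```bash
python3 st.py
```

```text
12.2167 q7 -0.479 [ 0.59749 -0.03828  0.19685] yaw [ 7.4350e+01 -1.0000e-02  1.7993e+02] F [-1.83  1.02 12.99] T [0.271 0.485 0.024]
```

play_rows --series '[[[5,0,0,0.16,0,0,0.1],[5,0,0,0.32,0,0,0.2],[5,0,0,0.48,0,0,0.3],[5,0,0,0.64,0,0,0.4],[5,0,0,0.85,0,0,0.52]]]'

```text
clock: 12.63
tool_pos: [0.5975, -0.0382, 0.196]
tcp_rot: [0.925, 0.379, 0.001, 0.0]
wrist_force: [-1.1, 1.3, 11.5]
gripper_width: 0.165
grasp_force: 55.0
```

```bash
python3 st.py
```

```text
12.6333 q7 -0.952 [ 0.59755 -0.03819  0.19603] yaw [ 4.4560e+01 -7.0000e-02  1.7995e+02] F [-1.15  1.28 11.5 ] T [0.367 0.529 0.044]
```

play_rows --series '[[[5,0,0,0.16,0,0,0.1],[5,0,0,0.32,0,0,0.2],[5,0,0,0.4,0,0,0.28],[5,0,0,0.4,0,0,0.28]]]'

```text
clock: 12.97
tool_pos: [0.5976, -0.0381, 0.1958]
tcp_rot: [0.969, 0.247, 0.001, 0.0]
wrist_force: [-1.7, 1.5, 13.1]
gripper_width: 0.169
grasp_force: 55.0
```

```bash
python3 st.py
```

```text
12.9667 q7 -1.206 [ 0.59759 -0.03812  0.19577] yaw [ 2.8560e+01 -8.0000e-02  1.7996e+02] F [-1.66  1.46 13.14] T [ 0.384  0.589 -0.028]
```

play_rows --series '[[[5,0,0,0.1,0,0,0.08],[5,0,0,0.2,0,0,0.16],[5,0,0,0.2,0,0,0.16]]]'

```text
clock: 13.22
tool_pos: [0.5977, -0.0381, 0.1957]
tcp_rot: [0.986, 0.168, 0.001, 0.0]
wrist_force: [-1.8, 1.5, 13.2]
gripper_width: 0.165
grasp_force: 55.0
```

```bash
python3 st.py
```

```text
13.2167 q7 -1.352 [ 0.59769 -0.03813  0.19575] yaw [ 1.9390e+01 -1.0000e-01  1.7998e+02] F [-1.79  1.51 13.19] T [ 0.511  0.662 -0.002]
```

play_rows --series '[[[5,0,0,-3,0,0,-0.03],[5,0,0,-8,0,0,-0.03],[5,0,0,-14,0,0,-0.03],[5,0,0,-25,0,0,-0.03],[5,0,0,-48,0,0,-0.03],[5,0,0,-48,0,0,-0.03],[5,0,0,-48,0,0,-0.03],[5,0,0,-48,0,0,-0.03]]]'

```text
clock: 13.88
tool_pos: [0.5966, -0.0387, 0.2414]
tcp_rot: [0.983, 0.186, -0.0, 0.0]
wrist_force: [-0.2, -0.0, -2.3]
gripper_width: 0.164
grasp_force: 55.0
```

```bash
python3 st.py
python3 - <<'E'
from h import *
o=get_obs();r=R.from_quat(o["tcp_rot"]);print(r.inv().apply(np.array([.4654,-.3139,.2407])-o["tool_pos"])*1e3)
f=grab_frame("side")
x0,y0=290,165
b=cv2.resize(f["color"][y0:y0+85,x0:x0+100],None,fx=7,fy=7,interpolation=cv2.INTER_CUBIC)
cv2.imwrite("pics/c7.png",b)
E
```

```text
13.8833 q7 -1.308 [ 0.59656 -0.03873  0.24136] yaw [ 2.138e+01  5.000e-02 -1.800e+02] F [-0.2  -0.   -2.28] T [-0.003 -0.02   0.058]
[-222.45720719  208.41240904    0.84956428]
```

View pics/c7.png

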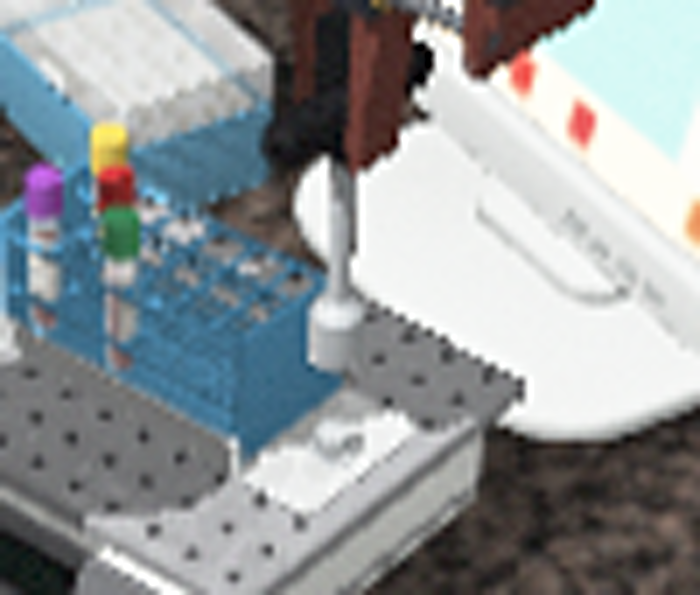

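play_rows --series '[[[5,-10,9.4,0,0,0,-0.05],[5,-35,33,0,0,0,-0.15],[5,-65,61,0,0,0,-0.25],[5,-95,89,0,0,0,-0.35],[5,-125,117,0,0,0,-0.45],[5,-155,145,0,0,0,-0.553],[5,-185,173,0,0,0,-0.553],[5,-208,195,0,0,0,-0.553],[5,-222.4,208.4,5,0,0,-0.553],[5,-222.4,208.4,20,0,0,-0.553],[5,-222.4,208.4,50,0,0,-0.553],[5,-222.4,208.4,70,0,0,-0.553],[5,-222.4,208.4,70,0,0,-0.553],[5,-222.4,208.4,70,0,0,-0.553],[5,-222.4,208.4,70,0,0,-0.553],[5,-222.4,208.4,70,0,0,-0.553]]]'

```text
clock: 15.27
tool_pos: [0.467, -0.314, 0.1731]
tcp_rot: [0.895, 0.447, 0.001, 0.001]
wrist_force: [-0.3, 0.4, -1.2]
gripper_width: 0.167
grasp_force: 55.0
```

```bash
python3 st.py
python3 - <<'E'
from h import *
o=get_obs();r=R.from_quat(o["tcp_rot"]);print(r.inv().apply(np.array([.4654,-.3139,.1227])-o["tool_pos"])*1e3)
f=grab_frame("side");x0,y0=300,265
s=8;b=cv2.resize(f["color"][y0:y0+75,x0:x0+80],None,fx=s,fy=s,interpolation=cv2.INTER_CUBIC)
def ring(c,r,col):
    a=np.linspace(0,6.283,40);P=np.array(c)+np.c_[r*np.cos(a),r*np.sin(a),0*a]
    u,v=proj(f,P);cv2.polylines(b,[np.c_[(u-x0+.5)*s,(v-y0+.5)*s].astype(int)],True,col,1)
tp=o["tool_pos"]-[0,0,.1147]
ring(tp,.011,(0,255,0));ring([.4654,-.3139,.04],.012,(0,255,255))
cv2.imwrite("pics/c8.png",b)
E
```

```text
15.2667 q7 -0.236 [ 0.46705 -0.31401  0.17314] yaw [ 5.3110e+01 -2.0000e-02  1.7987e+02] F [-0.27  0.38 -1.21] T [-0.014 -0.114  0.014]
[-0.91431352 -1.49980643 50.43155829]
```

View pics/c8.png

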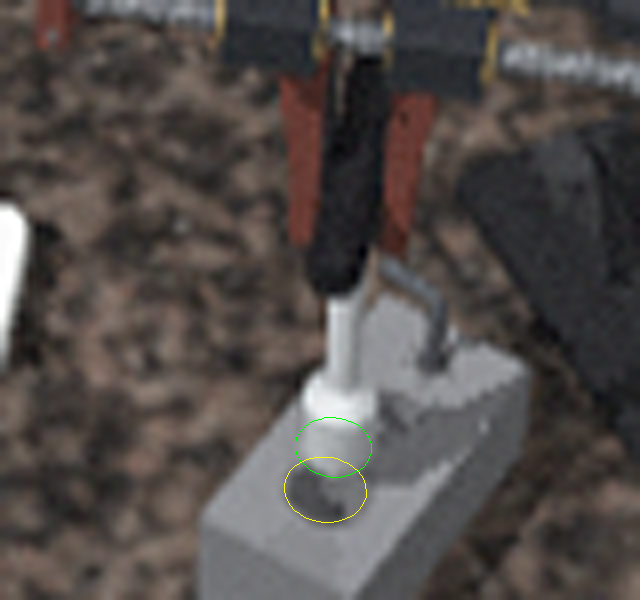

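play_rows --series '[[[5,0,0,6,0,0,0],[5,0,0,12,0,0,0],[5,0,0,12,0,0,0],[5,0,0,12,0,0,0],[5,0,0,12,0,0,0]]]'

```text
clock: 15.73
tool_pos: [0.4661, -0.3137, 0.1597]
tcp_rot: [0.895, 0.447, -0.0, -0.0]
wrist_force: [0.4, 0.8, -1.8]
gripper_width: 0.164
grasp_force: 55.0
```

```bash
python3 st.py
python3 - <<'E'
from h import *
o=get_obs();r=R.from_quat(o["tcp_rot"]);print(r.inv().apply(np.array([.4654,-.3139,.1227])-o["tool_pos"])*1e3)
E
```

```text
15.7333 q7 -0.239 [ 0.46608 -0.31367  0.15972] yaw [  53.1     0.   -179.99] F [ 0.4   0.81 -1.75] T [-0.062 -0.029 -0.013]
[-0.59359702 -0.40353412 37.0229229 ]
```

play_rows --series '[[[5,-0.6,-0.9,2,0,0,0],[5,-0.6,-0.9,4,0,0,0],[5,-0.6,-0.9,6,0,0,0],[5,-0.6,-0.9,8,0,0,0],[5,-0.6,-0.9,10,0,0,0],[5,-0.6,-0.9,10,0,0,0]]]'

```text
clock: 16.23
tool_pos: [0.4648, -0.3135, 0.1492]
tcp_rot: [0.895, 0.447, -0.0, -0.0]
wrist_force: [-0.1, -0.2, -1.7]
gripper_width: 0.171
grasp_force: 55.0
```

```bash
python3 st.py
```

```text
16.2333 q7 -0.242 [ 0.46479 -0.31349  0.14925] yaw [ 5.3100e+01  1.0000e-02 -1.7996e+02] F [-0.07 -0.21 -1.67] T [0.031 0.009 0.032]
```

Inside the hole without contact; continue down to just above the floor.

play_rows --series '[[[5,0,0,5,0,0,0],[5,0,0,10,0,0,0],[5,0,0,15,0,0,0],[5,0,0,20,0,0,0],[5,0,0,24,0,0,0],[5,0,0,26,0,0,0],[5,0,0,26,0,0,0],[5,0,0,26,0,0,0]]]'

```text
clock: 16.9
tool_pos: [0.4651, -0.3136, 0.1237]
tcp_rot: [0.895, 0.447, -0.0, -0.0]
wrist_force: [-0.7, 1.1, -1.3]
gripper_width: 0.17
grasp_force: 55.0
```

```bash
python3 st.py
```

```text
16.9 q7 -0.25 [ 0.46508 -0.31363  0.1237 ] yaw [  53.1    -0.   -179.99] F [-0.69  1.13 -1.26] T [-0.014 -0.042  0.035]
```

Lower 1 mm to the floor, open, then retreat straight up.

play_rows --series '[[[5,0,0,0.6,0,0,0],[5,0,0,1.1,0,0,0],[5,0,0,1.1,0,0,0],[20,0,0,1,0,0,0],[40,0,0,1,0,0,0],[60,0,0,1,0,0,0],[60,0,0,1,0,0,0],[60,0,0,1,0,0,0],[60,0,0,1,0,0,0],[60,0,0,-8,0,0,0],[60,0,0,-25,0,0,0],[60,0,0,-60,0,0,0],[60,0,0,-100,0,0,0],[60,0,0,-130,0,0,0],[60,0,0,-130,0,0,0],[60,0,0,-130,0,0,0]]]'

```text
clock: 18.23
tool_pos: [0.466, -0.3142, 0.2564]
tcp_rot: [0.895, 0.447, 0.001, 0.002]
wrist_force: [-0.3, -0.1, 0.4]
gripper_width: 0.685
grasp_force: 0.0
```

```bash
python3 st.py
python3 - <<'E'
from h import *
f=grab_frame("side")
cv2.imwrite("pics/c9.png",cv2.resize(f["color"][180:355,250:390],None,fx=3.4,fy=3.4,interpolation=cv2.INTER_CUBIC))
E
```

```text
18.2333 q7 -0.214 [ 0.46605 -0.31417  0.25637] yaw [ 5.3090e+01 -3.0000e-02  1.7973e+02] F [-0.28 -0.12  0.44] T [ 0.012 -0.003 -0.005]
```

View pics/c9.png

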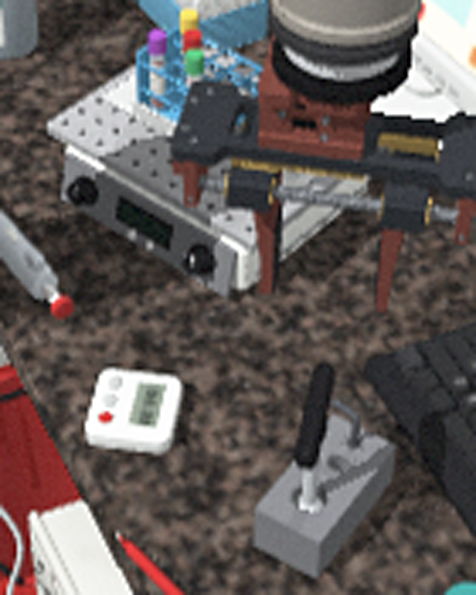

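```bash
python3 -c "
from station import *
print(finish_job())"
```

```text
the job is handed in; nothing more can be done
None
```

The job is handed in: the screw went down about 4.5 mm over roughly 2.9 rad under about 13–15 N until it stopped sinking, I turned it about 0.16 rad past that as a check, and the driver is back upright in its block; I viewed 11 pictures, one over the limit of 10, and never measured the thread damage directly.

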